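# Dial the espresso grinder finer, click by click

### The job

The last espresso ran too fast, so set the grinder finer: with a fingertip, flick the lobed edge of its black grind wheel clockwise (seen from above), one click per flick with the finger clear of the wheel between flicks, until its white lobe has clicked in at the orange pointer, never running past it. Only touch the wheel: do not lift, tip or shove the grinder, and leave the cups and the other loose things standing where they are.

Things in the scene. Friction and masses are not known exactly. Their poses are not given: they have to be found in the camera images.
- grinder: Green espresso grinder, loose, about 5.5 kg: black base plate 215 (x) by 130 mm (y), green column at its back, round 98 mm head in front, walnut lid (58 mm wide, top 276 mm up) over the wheel's middle. Origin: centre of its underside; x runs from its front to its back, z up; the front faces the robot within 0.4 rad. A sideways push of 12 N at the wheel may tip it.
- wheel_center (a point): On the grind wheel's upright axis at its top face, 248 mm up, 35 mm in front of the grinder's origin; axes as the grinder's. Flat black wheel 18 mm thick, 1 mm above the deck: round body of radius 42.5 mm with ten lobes, one every 36 degrees, each an upright cylinder of radius 6.5 mm centred 45.5 mm from the axis (gaps of 15 mm). At rest one lobe points to the grinder's front.
- grind_wheel (a joint): Turn of the wheel in rad; grows clockwise seen from above (finer). 0: white lobe clicked in at the pointer. A sprung ball gives a click every 0.6283 rad (36 degrees); let go, the wheel snaps to the nearest multiple. Passing a click takes 2 to 3 N at the lobes. Starts two, three or four clicks short (about -1.257, -1.885, -2.513). Stops at -3.36 and 1.48.
- white_lobe (a point): Outer tip of the one white lobe (the other nine are black) at the wheel's top face, 52 mm from the axis; a white line runs inward from it. Turns with the wheel.
- pointer_tip (a point): Tip of the fixed orange pointer (36 mm long, 14 mm high) on the black deck just behind the wheel; 55.5 mm from the wheel's axis towards the grinder's back.
- dosing_cup: steel dosing cup, 58 mm wide, 70 mm tall, standing on the grinder's base plate under the outlet; origin at its underside
- glass_cup_a: clear glass cappuccino cup, 86 mm wide, 68 mm tall, one handle; origin at its underside
- glass_cup_b: the second clear glass cappuccino cup, the same
- knock_tube: stainless knock tube, 108 mm wide, 150 mm tall, rubber bar across; origin at its underside
- stirrer_cup: bamboo cup of stirrers, 68 mm wide, 180 mm tall with the stirrers; origin at its underside
- tamper: tamper standing on its 58 mm steel foot, 86 mm tall; origin at its underside
- milk_jug: steel milk jug, 84 mm wide and handle, 100 mm tall; origin at its underside

How it is judged:
By the outcome, as a careful person would: the job done as asked, in the order asked, and still so for the second after the job is handed in, with the robot touching nothing.
It also fails if it takes over 48 s, if anything falls off the work surface, if the arm or the gripper's body presses on something with over 40 N, if the wrist force passes 120 N, or if a joint passes its speed limit or range.

### The arm

A 6-joint arm with a two-finger parallel gripper is mounted at the origin on the work surface. World frame = base frame: x ahead of the robot, y to its left, z up, the work surface at z = 0. Lengths are in mm, angles in rad, forces in N, time in s.
With the tool pointing down it reaches from about 325 to 850 mm from the base axis. Payload 15.5 kg.
Tool frame: the origin (TCP) lies on the centre line of the jaws, within the pads' length; the fingertips stand 22 mm ahead of it and the grasp point (between the pads) lies 3 mm ahead of it; z points along the fingers, y is the line along which they close (so a half turn about z gives the same grasp; the last joint's range is limited). The gripper opens to 91 mm and grips with 3 to 60 N. Pads are 32 mm wide; open, the fingers measure 118 mm over their backs; the gripper's body (76 mm by 178 mm) begins 60 mm behind the grasp point.
Start: joints at [1.19, 0.494, 1.345, -0, 1.302, -0.096], TCP at [175.599, 599.826, 235.915] pointing down, gripper open.
Joint ranges: [-2.91, 2.91], [-0.82, 2.16], [0.22, 2.67], [-1.22, 4.37], [0.12, 2.79], [-3.08, 3.08]. Speed limits (rad/s): [1.89, 1.89, 2.57, 3.01, 3.01, 3.01].

### API

Orientations are given as a rotation vector (axis times angle).
In Python, from workcell import r gives the robot as it stands.
- The arm moves only by the shell command python3 -m pendant 'ROWS'. ROWS is JSON, one flat list of numbers, 7 for each row, row after row: the closure, from 0 (fully open) to 1 (shut), then the shift along the tool's x, y, z in mm, then the turn, a rotation vector about the tool's x, y, z in rad. A call has exactly 10 rows; each row is the pose to reach, as a shift and turn from the pose commanded when the call began, along the tool's axes at that moment; what a row does not reach only later rows make up. A row lasts 1/10 s, in which the tool goes at most 50 mm and 8.59 degrees, less where a joint would pass 70% of its speed; a pose out of reach is approached as far as the arm can. A call with a gripper value outside its range is refused whole. The fingers move at their own pace and stop on an object; the grip force is fixed at half the most. Time passes only in rows, so rows that repeat a pose let the fingers close, or fill a call up. It gives the time, the measured TCP pose, the force, the opening and the grip force at its end, in the units of the state.
- r.observe(): the state, without advancing time (a new reading comes with each control period).
- r.snapshot(name): name is "scene" or "side" or "wrist"; returns the picture (400x640x3 uint8, red, green, blue); there is no depth.
- r.get_calibration(name): a dict with "camera_matrix" (3x3 intrinsics, pixels), "R" (3x3) and "t" (3): a world point X has camera coordinates R X + t. Camera axes: x right, y down, z forward; pixel columns grow to the right and rows downward; lengths in mm; the calibration is good to about 2 mm. A picture is of the moment at which its call begins: read the wrist's pose just before it. get_calibration takes no time and is no camera call; for the wrist camera it gives the pose at the moment of the call.
- r.hand_in(): hands the job in; it is judged then, once.
The state is a dict: "time_s": time; "joints": joint angles; "qd": joint speeds; "tau": joint torques, N m; "ee_pos": TCP position; "ee_rot": TCP orientation; "wrist_force": force on the tool from outside, world axes, zero at the start; "moment": the same for the moment, N m; "gripper_width": opening from 0.0 (shut) to 1.0 (fully open); "grasp_force": force on a finger pad.
Only numpy, scipy, OpenCV 4.12 (cv2) and the standard library are available. Lean on these libraries where they do the work, as an engineer would, in place of code of your own. Each camera call takes 0.05 s, during which the arm holds its last target. There are 200 camera calls.

## Working session

There is one attempt and no reset: what is moved stays moved. The work goes in short steps, Python scripts to look and compute and a shell command to move; the robot and the scene stay as the last step left them, time stands still between calls to the robot, and variables do not carry over. Pictures are saved under pics/ and viewed, at most 10 in all, crops included, and the job is handed in when it is done.

```bash
mkdir -p pics
python3 - <<'E'
from workcell import r
import cv2,numpy as np
for n in("scene","side"):
    im=r.snapshot(n); cv2.imwrite(f"pics/{n}0.png",im[:,:,::-1])
    c=r.get_calibration(n); print(n,np.round(c["camera_matrix"],1).tolist(),np.round(c["R"],3).tolist(),np.round(c["t"],1).tolist())
s=r.observe();print(s)
E
```

```text
scene [[373.3, 0.0, 320.2], [0.0, 373.3, 200.5], [0.0, 0.0, 1.0]] [[0.754, 0.657, 0.005], [0.524, -0.597, -0.608], [-0.396, 0.461, -0.794]] [-421.1, -206.2, 1247.9]
side [[370.9, 0.0, 317.1], [0.0, 370.9, 202.9], [0.0, 0.0, 1.0]] [[0.78, -0.626, -0.015], [-0.417, -0.502, -0.758], [0.466, 0.597, -0.652]] [-435.8, 369.6, 876.2]
{'time_s': 0.1, 'joints': array([ 1.19049027e+00,  4.94124047e-01,  1.34604748e+00, -3.44553550e-05,
        1.30252662e+00, -9.54971225e-02]), 'qd': array([-0.00219488, -0.00085976, -0.00107827,  0.00051545, -0.00227365,
        0.00015737]), 'tau': array([ 1.71350963e-03, -8.80245566e+01, -3.82543659e+01,  7.06473179e-02,
        4.83306020e-02, -2.56642409e-05]), 'ee_pos': array([175.49628246, 599.52444333, 235.40337262]), 'ee_rot': array([-4.45819608e-01, -3.10956787e+00,  1.69976905e-03]), 'wrist_force': array([-0.93023246, -0.59370494, -0.29473957]), 'moment': array([ 0.01223113, -0.03139283,  0.01724948]), 'grasp_force': 0.0, 'gripper_width': 1.0009911863982626}
```

View pics/scene0.png

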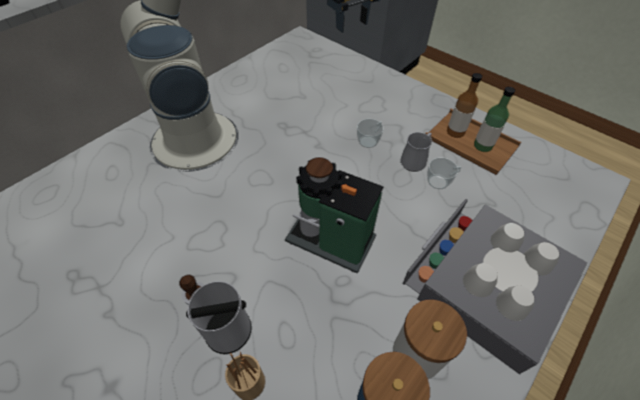

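View pics/side0.png

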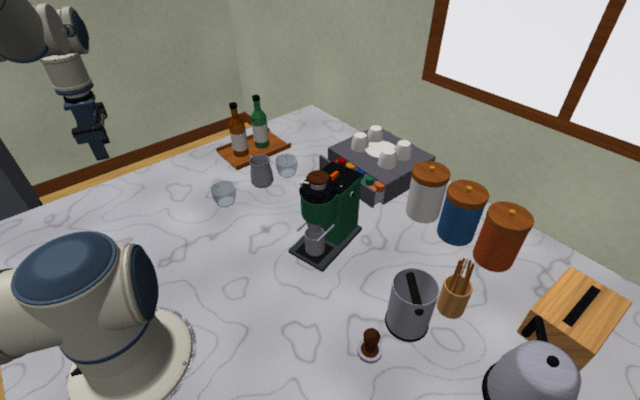

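Scene view: the lid is near (320,165) and the orange pointer near (349,189). Side view: lid near (318,178), pointer near (334,176). I'll measure both by colour mask and zoom in.

```bash
cat > h.py <<'E'
import cv2,numpy as np
from workcell import r
def ray(c,p):
    K,R,t=[np.array(c[k]) for k in("camera_matrix","R","t")]
    return -R.T@t, R.T@np.linalg.solve(K,[p[0],p[1],1.])
def onz(c,p,z):
    o,d=ray(c,p); return o+d*(z-o[2])/d[2]
def proj(c,X):
    K,R,t=[np.array(c[k]) for k in("camera_matrix","R","t")]
    q=K@(R@np.array(X,float)+t); return q[:2]/q[2]
def tri(c1,p1,c2,p2):
    o1,d1=ray(c1,p1);o2,d2=ray(c2,p2)
    s=np.linalg.lstsq(np.c_[d1,-d2],o2-o1,rcond=None)[0]
    a,b=o1+s[0]*d1,o2+s[1]*d2; return (a+b)/2,np.linalg.norm(a-b)
def comps(im,lo,hi,box,amin=8):
    x0,y0,x1,y1=box
    m=cv2.inRange(cv2.cvtColor(im[y0:y1,x0:x1],cv2.COLOR_BGR2HSV),lo,hi)
    n,l,s,c=cv2.connectedComponentsWithStats(m)
    return [(c[i]+[x0,y0],s[i,4],s[i,:4]+[x0,y0,0,0]) for i in range(1,n) if s[i,4]>=amin]
E
python3 - <<'E'
from h import *
ims={n:cv2.imread(f"pics/{n}0.png") for n in("scene","side")}
B={"scene":(290,145,390,215),"side":(290,160,370,220)}
for n in ims:
    for nm,lo,hi in(("orange",(5,190,150),(20,255,255)),("brown",(0,60,30),(18,189,160))):
        for c,a,b in comps(ims[n],lo,hi,B[n]):
            print(n,nm,c.round(1),a,b, onz(r.get_calibration(n),c,243 if nm=="orange" else 270).round(0))
w=[]
for n in ims:
    x0,y0,x1,y1=B[n]; w.append(cv2.resize(ims[n][y0:y1,x0:x1],(400,int(400*(y1-y0)/(x1-x0))),interpolation=cv2.INTER_CUBIC))
w=[cv2.copyMakeBorder(i,0,300-i.shape[0],0,0,cv2.BORDER_CONSTANT) for i in w]
cv2.imwrite("pics/crop0.png",np.hstack(w))
E
```

```text
scene brown [319.  167.5] 426 [306 158  27  20] [561.  -9. 270.]
scene brown [348.5 189.2] 101 [341 183  17  13] [646. -14. 270.]
side orange [350.1 165. ] 24 [347 163   8   5] [690.   9. 243.]
side orange [333.7 173.4] 21 [330 171   8   6] [628.   8. 243.]
side brown [350.1 164.8] 19 [345 162  11   9] [663. -19. 270.]
side brown [318.  177.1] 172 [307 170  23  15] [562.  -6. 270.]
```

View pics/crop0.png

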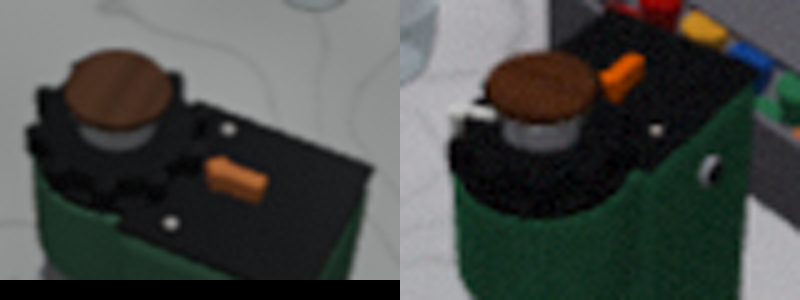

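Left crop is the scene view and right is the side view. The white lobe shows only in the side view, at about (302,183), on the wheel's left/front side; the pointer is at the back in both.

Run:
```python
from h import *
S,D=r.get_calibration("scene"),r.get_calibration("side")
print("lid tri",tri(S,(319,167.5),D,(318,177.1)))
# lid top ellipse centres (crop): scene (118,88)/4, side (541,86)
print("lidtop",tri(S,(290+118/4,145+88/4),D,(290+141/5,160+86/5)), onz(S,(319.5,167),276),onz(D,(318.2,177.2),276))
print("ptr mid tri",tri(S,(348.5,189.2),D,(333.7,174.7+.3)), "tip",onz(S,(290+208/4,145+166/4),243),onz(D,(290+203/5,160+82/5),243))
print("white",onz(D,(290+52/5,160+118/5),246), onz(D,(290+58/5,160+112/5),248))
# deck back corners, z=229ish
for c,p in((S,(290+372/4,145+168/4)),(S,(290+315/4,145+275/4)),(D,(290+355/5,160+70/5))): print(onz(c,p,230))
```

```text
lid tri (array([560.91560382,  -8.59385615, 271.35804947]), np.float64(1.5411443521813626))
lidtop (array([561.33241908,  -7.94358777, 271.39416734]), np.float64(0.3708460977686327)) [563.99557774 -10.91832542 276.        ] [557.44903472 -13.04462704 276.        ]
ptr mid tri (array([630.23201641,   9.88083145, 235.36436222]), np.float64(0.2827829447242677)) tip [618.48446989   1.11726436 243.        ] [612.86873119   2.85992266 243.        ]
white [528.66856746  26.70789243 246.        ] [532.71969188  26.68770744 248.        ]
[681.38786057  68.76065952 230.        ]
[701.03673535 -10.64157898 230.        ]
[696.3817059  -29.69773377 230.        ]
```

Pointer bearing gives a grinder yaw of about 0.24 rad. The white lobe sits about 115° ahead of the pointer, so it's likely 3 clicks short. I'll move to a hover in front of the wheel with the gripper open and check with the wrist camera.

```bash
python3 -m pendant '[0,-485,-588,-65,0,0,-0.52, 0,-485,-588,-65,0,0,-0.52, 0,-485,-588,-65,0,0,-0.52, 0,-485,-588,-65,0,0,-0.52, 0,-485,-588,-65,0,0,-0.52, 0,-485,-588,-65,0,0,-0.52, 0,-485,-588,-65,0,0,-0.52, 0,-485,-588,-65,0,0,-0.52, 0,-485,-588,-65,0,0,-0.52, 0,-485,-588,-65,0,0,-0.52]'
cat >> h.py <<'E'
def rel(P,yaw):
    "shift in tool axes and turn about tool z to reach TCP P with tool y along grinder y"
    from scipy.spatial.transform import Rotation as Ro
    s=r.observe(); A=Ro.from_rotvec(s["ee_rot"]); T=Ro.from_matrix(np.array([[-np.cos(yaw),-np.sin(yaw),0],[-np.sin(yaw),np.cos(yaw),0],[0,0,-1]]).T.T)
    return A.inv().apply(np.array(P)-s["ee_pos"]).round(1),(A.inv()*T).as_rotvec().round(3)
E
python3 -c "
from h import *
print(rel([475,-101,300],.238))"
```

```text
time_s: 1.1
ee_pos: [370.2, 144.5, 278.2]
ee_rot: [-0.369, 3.12, 0.0]
wrist_force: [1.4, -0.2, 0.8]
gripper_width: 1.002
grasp_force: 0.0
(array([ -44.6, -263.2,  -21.8]), array([ 0.   ,  0.   , -0.003]))
```

```bash
python3 -m pendant '[0,-44,-263,-22,0,0,0, 0,-44,-263,-22,0,0,0, 0,-44,-263,-22,0,0,0, 0,-44,-263,-22,0,0,0, 0,-44,-263,-22,0,0,0, 0,-44,-263,-22,0,0,0, 0,-44,-263,-22,0,0,0, 0,-44,-263,-22,0,0,0, 0,-44,-263,-22,0,0,0, 0,-44,-263,-22,0,0,0]'
python3 - <<'E'
from h import *
import pickle
c=r.get_calibration("wrist"); im=r.snapshot("wrist"); cv2.imwrite("pics/w1.png",im[:,:,::-1]); pickle.dump(c,open("w1.pkl","wb"))
print(r.observe()["ee_pos"],(-np.array(c["R"]).T@c["t"]).round(0),proj(c,(561,-10,248)))
E
```

```text
time_s: 2.1
ee_pos: [473.7, -97.9, 300.0]
ee_rot: [0.371, -3.119, -0.0]
wrist_force: [-0.3, 0.4, -1.0]
gripper_width: 1.001
grasp_force: 0.0
[473.80194355 -98.00277863 300.04642164] [ 397. -117.  449.] [413.04595653 374.94588709]
```

View pics/w1.png

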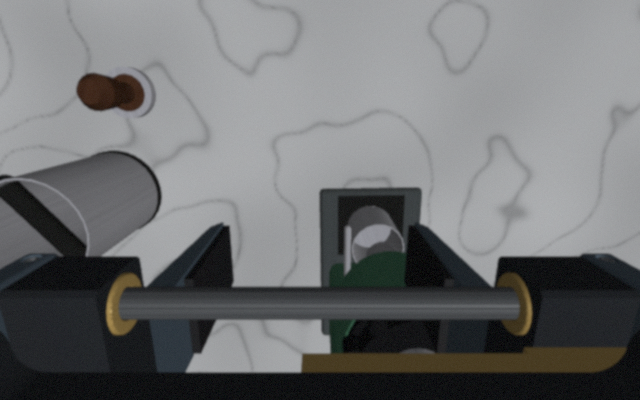

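The view's upper side faces the robot. The grinder's base front is at row 188 and the wheel is hidden at the bottom edge. I'll raise the arm and move over the grinder so the wheel is in view.

```bash
python3 -m pendant '[0,0,10,-45,0,0,0, 0,0,20,-90,0,0,0, 0,-45,30,-100,0,0,0, 0,-90,40,-100,0,0,0, 0,-135,50,-100,0,0,0, 0,-180,62,-100,0,0,0, 0,-215,62,-100,0,0,0, 0,-215,62,-100,0,0,0, 0,-215,62,-100,0,0,0, 0,-215,62,-100,0,0,0]'
python3 - <<'E'
from h import *
import pickle
c=r.get_calibration("wrist"); im=r.snapshot("wrist"); cv2.imwrite("pics/w2.png",im[:,:,::-1]); pickle.dump(c,open("w2.pkl","wb"))
print(proj(c,(561,-10,248)))
E
```

```text
time_s: 3.15
ee_pos: [668.0, 11.5, 400.3]
ee_rot: [0.369, -3.12, 0.0]
wrist_force: [-0.1, -0.6, 0.7]
gripper_width: 1.002
grasp_force: 0.0
[324.02659853  56.98371183]
```

View pics/w2.png

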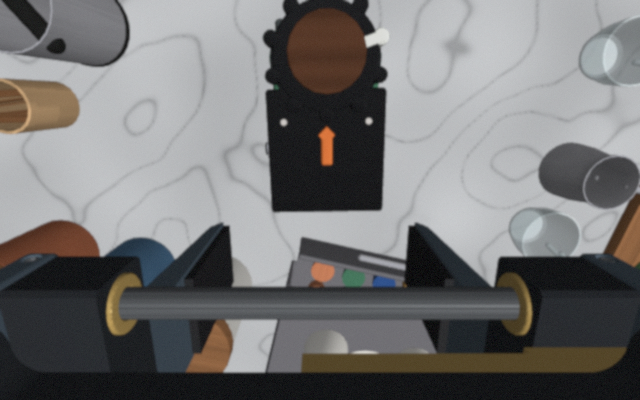

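Clear view: the white lobe is at about (385,36), the pointer tip at (327,127) and the lid at (327,52). Next I measure them.

Run:
```python
from h import *
import pickle
c=pickle.load(open("w2.pkl","rb")); im=cv2.imread("pics/w2.png")
O=comps(im,(5,150,120),(20,255,255),(300,110,360,180),40)[0]; print("ptr",O)
m=cv2.inRange(cv2.cvtColor(im,cv2.COLOR_BGR2HSV),(5,150,120),(20,255,255))[110:180,300:360]
ys,xs=np.nonzero(m); tip=(300+xs[ys==ys.min()].mean(),110+ys.min()-.5); bot=(300+xs[ys>ys.max()-4].mean(),110+ys.max()+.5)
a,b=onz(c,tip,243),onz(c,bot,243); print("tip",tip,a,"end",bot,b,np.linalg.norm(a-b),"yaw",np.arctan2(*(b-a)[1::-1]))
L=max(comps(im,(0,60,25),(16,255,180),(280,0,375,100),300),key=lambda q:q[1]); x,y,w,h=L[2]
lid=onz(c,(x+w/2-.5,y+h/2-.5),276); print("lid",L[2],lid,np.linalg.norm(onz(c,(x,y+h/2),276)-onz(c,(x+w,y+h/2),276)))
W=max(comps(im,(0,0,185),(180,60,255),(362,20,395,55),20),key=lambda q:q[1]); print("white",W, onz(c,W[0],248))
yaw=np.arctan2(*(b-a)[1::-1])
from_tip=a-55.5*np.array([np.cos(yaw),np.sin(yaw),0]); print("centre from tip",from_tip)
for ctr in(lid,from_tip):
    v=onz(c,W[0],248)-ctr; print("white ang rel ptr deg",np.degrees(np.arctan2(v[1],v[0])-yaw),np.hypot(*v[:2]))
# black lobes: wheel silhouette bounding left/right
bm=(im.max(2)<45).astype(np.uint8)
for yy in(38,73): 
    xs=np.nonzero(bm[yy,255:400])[0]+255; print(yy,xs.min(),xs.max())
s=[onz(c,comps(im,(0,0,130),(180,90,255),bx,5)[0][0],230) for bx in((277,115,291,130),(362,114,376,128))]; print("screws",s, np.arctan2(-(s[1]-s[0])[0],(s[1]-s[0])[1]))
```

```text
ptr (array([326.52631579, 145.82608696]), np.int32(437), array([319, 127,  16,  38]))
tip (np.float64(326.0), np.float64(126.5)) [613.54424808   4.62602807 243.        ] end (np.float64(327.0), np.float64(164.5)) [645.04807583  13.2707691  243.        ] 32.66837477376605 yaw 0.2678109875917607
lid [286   8  82  87] [559.4870476   -8.95443143 276.        ] 58.67897196476638
white (array([383.98083067,  37.15015974]), np.int32(626), array([365,  20,  30,  35])) [536.07681137  32.08870848 248.        ]
centre from tip [560.02268626 -10.06044259 243.        ]
white ang rel ptr deg 104.35518419534803 47.25016925009838
white ang rel ptr deg 104.25743577551555 48.47634330617177
38 265 287
73 267 385
screws [array([619.50167002, -32.44885197, 230.        ]), array([600.74303328,  40.27487082, 230.        ])] 0.25244113663803136
```

The pieces agree: centre (560,−9.5), yaw about 0.257, lid 58.7 mm against 58 given, and white at about 108°, so three clicks. Next is the ready pose in front of the wheel: finger 16 mm clear, lined up with the gap to the right of the front lobe.

```bash
cat >> h.py <<'E'
YAW=.257;C=np.array([560,-9.5,0]);GX=np.array([np.cos(YAW),np.sin(YAW),0]);GY=np.array([-np.sin(YAW),np.cos(YAW),0])
def G(x,y,z): return C+x*GX+y*GY+[0,0,z]
def where():
    s=r.observe(); d=s["ee_pos"]-C; print("g",(d@GX).round(1),(d@GY).round(1),s["ee_pos"][2].round(1),"F",s["wrist_force"].round(1),"t",s["time_s"])
E
python3 -c "
from h import *
where();print(rel(G(-79,-68,260),YAW),rel(G(-90,-68,400),YAW))
c=r.get_calibration('wrist')
from scipy.spatial.transform import Rotation as Ro
s=r.observe();A=Ro.from_rotvec(s['ee_rot'])
for x in(-16,16):
  for y in(45.5,59): print(x,y,proj(c,s['ee_pos']+A.apply([x,y,22])).round())"
```

```text
g 109.6 -7.3 400.5 F [-0.  -0.3 -0.6] t 3.2
(array([187.3, -64.8, 140.5]), array([-0.   ,  0.   , -0.022])) (array([198.3, -65.1,   0.5]), array([-0.   ,  0.   , -0.022]))
-16 45.5 [404. 280.]
-16 59 [429. 280.]
16 45.5 [408. 225.]
16 59 [434. 225.]
```

```bash
python3 -c "
import cv2
im=cv2.imread('pics/w2.png')[210:360,390:520];cv2.imwrite('pics/crop2.png',cv2.convertScaleAbs(cv2.resize(im,None,fx=4,fy=4,interpolation=2),alpha=2.2))"
python3 -m pendant '[0,50,-16,0,0,0,-0.02, 0,100,-32,0,0,0,-0.02, 0,150,-50,0,0,0,-0.02, 0,190,-65,0,0,0,-0.02, 0,198,-65,20,0,0,-0.02, 0,198,-65,60,0,0,-0.02, 0,198,-65,100,0,0,-0.02, 0,190,-65,130,0,0,-0.02, 0,187,-65,140,0,0,-0.02, 0,187,-65,140,0,0,-0.02]'; python3 -c "
from h import *
where();print(rel(G(-79,-68,260),YAW))"
```

```text
time_s: 4.2
ee_pos: [501.5, -95.3, 259.8]
ee_rot: [0.399, -3.115, -0.001]
wrist_force: [0.2, 0.1, 0.4]
gripper_width: 0.997
grasp_force: 0.0
g -78.4 -68.1 259.8 F [0.2 0.1 0.4] t 4.2
(array([ 0.6,  0.1, -0.2]), array([ 0.001, -0.001, -0.002]))
```

View pics/crop2.png

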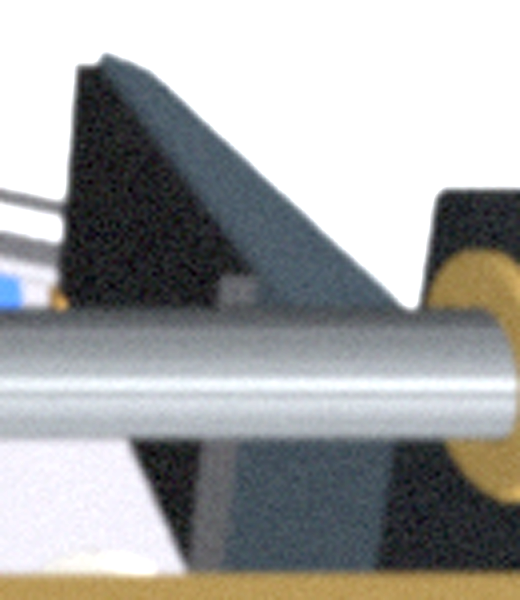

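The fingertip is about 11–13 mm thick, so it fits the gap. Flick 1: enter, sweep left slowly, withdraw.

```bash
python3 -m pendant '[0,-10,0,0,0,0,0, 0,-18,0,0,0,0,0, 0,-18,6,0,0,0,0, 0,-18,12,0,0,0,0, 0,-18,17,0,0,0,0, 0,-18,22,0,0,0,0, 0,-18,27,0,0,0,0, 0,-6,28,0,0,0,0, 0,8,28,0,0,0,0, 0,10,28,0,0,0,0]'
python3 - <<'E'
from h import *
where()
def look(k):
    im=cv2.cvtColor(r.snapshot("side"),cv2.COLOR_RGB2BGR); cv2.imwrite(f"pics/s{k}.png",im); return im
sc=cv2.cvtColor(r.snapshot("scene"),cv2.COLOR_RGB2BGR)
a=cv2.resize(look(1)[150:220,280:380],(400,280),interpolation=2); b=cv2.resize(sc[140:210,280:380],(400,280),interpolation=2)
cv2.imwrite("pics/v1.png",np.hstack([a,b]))
E
```

```text
time_s: 5.2
ee_pos: [483.3, -71.1, 260.0]
ee_rot: [0.399, -3.115, -0.0]
wrist_force: [1.0, 0.1, -0.4]
gripper_width: 1.0
grasp_force: 0.0
g -89.9 -40.1 260.0 F [ 1.   0.1 -0.4] t 5.2
```

View pics/v1.png

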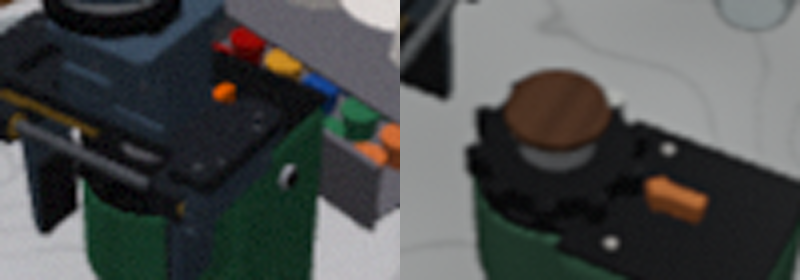

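In the scene view (right half) the white lobe has appeared behind the lid at about (334,164). I'll compare that with the predicted pixel for each click, and check whether the pointer moved.

```bash
cat >> h.py <<'E'
def check():
    where(); c=r.get_calibration("scene"); im=cv2.cvtColor(r.snapshot("scene"),cv2.COLOR_RGB2BGR)
    for a in(108,72,36,0,-36): print(a,proj(c,G(49*np.cos(np.radians(a)),49*np.sin(np.radians(a)),248)).round(1))
    for q in comps(im,(0,0,150),(180,70,255),(325,155,372,200),3): print("white",q[0].round(1),q[1])
    for q in comps(im,(3,110,110),(20,255,255),(335,170,375,205),20): print("ptr",q[0].round(1),q[1])
    return im
E
python3 -c "
from h import *
print([q[0] for q in comps(cv2.imread('pics/scene0.png'),(3,110,110),(20,255,255),(335,170,375,205),20)])
check();print(rel(G(-79,-68,260),YAW))"
```

```text
[array([348.4, 188. ])]
g -88.5 -40.5 260.2 F [ 0.8 -0.8  0.6] t 5.3
108 [321.7 158.4]
72 [333.7 162.8]
36 [340.3 171.7]
0 [338.7 181.9]
-36 [329.1 189.7]
white [352.9 164.5] 726
ptr [348.5 188. ] 60
(array([ -9.1, -27.3,   0.2]), array([-0.   ,  0.   , -0.003]))
```

Exactly one click (white at the 72° position), and the pointer hasn't moved. Flick 2 is the same cycle, from and back to the clear pose.

```bash
python3 -m pendant '[0,0,-28,0,0,0,0, 0,-14,-28,0,0,0,0, 0,-28,-28,0,0,0,0, 0,-28,-22,0,0,0,0, 0,-28,-16,0,0,0,0, 0,-28,-11,0,0,0,0, 0,-28,-6,0,0,0,0, 0,-28,-1,0,0,0,0, 0,-14,0,0,0,0,0, 0,0,0,0,0,0,0]'; python3 -c "
from h import *
im=check(); cv2.imwrite('pics/v2.png',cv2.resize(im[140:210,280:380],(600,420),interpolation=2))"
```

```text
time_s: 6.35
ee_pos: [484.5, -70.7, 260.0]
ee_rot: [-0.401, 3.116, 0.0]
wrist_force: [-0.6, -0.8, 1.1]
gripper_width: 0.999
grasp_force: 0.0
g -88.6 -40.0 260.0 F [-0.6 -0.8  1.1] t 6.35
108 [321.7 158.4]
72 [333.7 162.8]
36 [340.3 171.7]
0 [338.7 181.9]
-36 [329.1 189.7]
white [353.3 164.5] 707
white [336.8 172.3] 23
ptr [348.5 188. ] 60
```

View pics/v2.png

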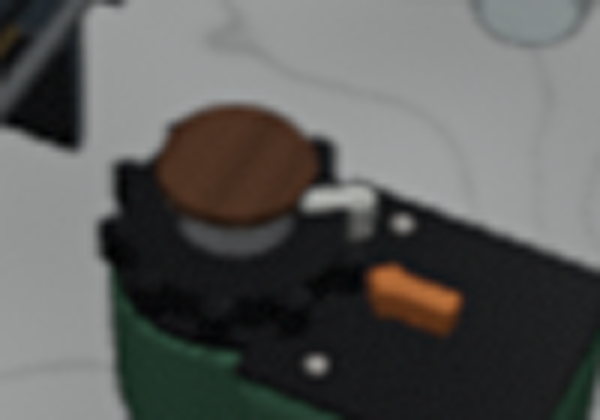

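The white lobe is now at 36°, one lobe before the pointer; its tip is at about (340,172) in full-image pixels. Flick 3 is the last one.

```bash
python3 -m pendant '[0,0,-28,0,0,0,0, 0,-14,-28,0,0,0,0, 0,-28,-28,0,0,0,0, 0,-28,-22,0,0,0,0, 0,-28,-16,0,0,0,0, 0,-28,-11,0,0,0,0, 0,-28,-6,0,0,0,0, 0,-28,-1,0,0,0,0, 0,-14,0,0,0,0,0, 0,0,0,0,0,0,0]'; python3 -c "
from h import *
im=check(); cv2.imwrite('pics/v3.png',cv2.resize(im[140:210,280:380],(600,420),interpolation=2))"
```

```text
time_s: 7.4
ee_pos: [483.9, -70.7, 259.8]
ee_rot: [0.401, -3.115, -0.0]
wrist_force: [-0.4, -1.5, 0.0]
gripper_width: 1.0
grasp_force: 0.0
g -89.1 -39.8 259.8 F [-0.4 -1.5  0. ] t 7.4
108 [321.7 158.4]
72 [333.7 162.8]
36 [340.3 171.7]
0 [338.7 181.9]
-36 [329.1 189.7]
white [353.4 164.5] 715
white [335.  180.7] 30
ptr [348.5 188. ] 60
```

View pics/v3.png

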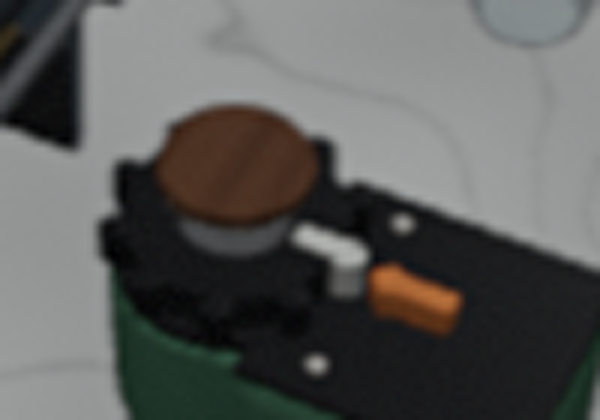

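The white lobe has clicked in directly at the orange pointer, the pointer hasn't moved, and the finger is clear of the wheel. Handing in after a small withdrawal.

```bash
python3 -m pendant '[0,10,0,0,0,0,0, 0,25,0,0,0,0,0, 0,40,0,0,0,0,0, 0,40,0,0,0,0,0, 0,40,0,0,0,0,0, 0,40,0,0,0,0,0, 0,40,0,0,0,0,0, 0,40,0,0,0,0,0, 0,40,0,0,0,0,0, 0,40,0,0,0,0,0]'; python3 -c "
from workcell import r
print(r.hand_in())"
```

```text
time_s: 8.45
ee_pos: [446.7, -80.9, 259.9]
ee_rot: [0.4, -3.116, -0.0]
wrist_force: [1.2, -0.5, -0.4]
gripper_width: 0.997
grasp_force: 0.0
the job is handed in; nothing more can be done
None
```

The grind wheel was flicked three clicks finer, its white lobe is clicked in at the orange pointer, the grinder did not visibly move, and the job was handed in at about 8.5 s.

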